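# Feed a block under the leaf spring of a boring jig

### The arm

A 7-joint arm with a two-finger parallel gripper is mounted at the origin on the work surface. World frame = base frame: x ahead of the robot, y to its left, z up, the work surface at z = 0. Lengths are in m, angles in rad, forces in N, time in s.
With the tool pointing down it reaches from about 0.4 to 0.875 m from the base axis. Payload 19.3 kg.
Tool frame: the origin (TCP) lies at the very end of the fingers, on their centre line; the grasp point (between the pads) lies 19 mm behind it; z points along the fingers, y is the line along which they close (so a half turn about z gives the same grasp; the last joint's range is limited). The gripper opens to 85 mm and grips with 20 to 120 N. Pads are 22 mm wide; open, the fingers measure 114 mm over their backs; the gripper's body (76 mm by 85 mm) begins 54 mm behind the grasp point. The pads swing forward as they close: fully open they stand 13 mm farther back than shut.
Start: joints at [1.186, 0.521, -0.036, 1.599, 0.021, 1.021, -0.113], TCP at [0.193, -0.594, 0.231] pointing down, gripper open.
Joint ranges: [-2.91, 2.91], [-0.3, 2.13], [-1.5, 1.42], [0.17, 2.43], [-1.26, 4.41], [0.16, 1.93], [-2.52, 2.52]. Speed limits (rad/s): [1.89, 1.89, 2.39, 2.39, 3.01, 3.01, 3.01].

### API

Orientations are given as [roll, pitch, yaw] about the fixed x, y, z axes, in that order (R = Rz(yaw) Ry(pitch) Rx(roll)).
In Python, from workcell import bot gives the robot as it stands.
- The arm moves only by the tool jog_arm, never from a script. Its argument "motion" is a list of rows, each a list of 5 numbers: the shift along the tool's x, y, z scaled (see below), then the turn about the tool's z scaled (see below), then the opening, from 0 (shut) to 1 (fully open). A call has 1 to 12 rows; each row shifts and turns the commanded pose from where the row before left it, along the tool's axes as they then stand; what a row does not reach is not made up. The controller multiplies each number of a shift by 30 mm and each number of a turn by 0.08 rad. A row lasts 1/10 s, in which the tool goes at most 50 mm and 8.59 degrees, less where a joint would pass 70% of its speed; a pose out of reach is approached as far as the arm can. A call with a number of a shift or a turn outside -1 to 1 is refused whole. A call with a gripper value outside its range is refused whole. The fingers move at their own pace and stop on an object; "newtons" is the grip in N (left out, the last holds). Time passes only in rows, so rows that do not move let the fingers close. It gives the time, the measured TCP pose, the force, the opening and the grip force at its end, in the units of the state.
- bot.observe(): the state, without advancing time (a new reading comes with each control period).
- bot.grab_frame(name): name is "scene" or "top" or "wrist"; returns a dict with "pixels" (420x560x3 uint8, red, green, blue), "fovy" (degrees; the focal length in pixels is half the picture's height over the tangent of half this angle, whatever the lens; pixels are square), "cx", "cy" (the principal point, pixels), "rvec" (rotation vector, rad) and "tvec" (3), from world to camera coordinates, as OpenCV has them; the wrist camera has in their place "mount" (4x4, takes a point from camera to tool coordinates, whose origin is the TCP and whose axes are the flange's). Camera axes: x right, y down, z forward; pixel columns grow to the right and rows downward; lengths in m; the calibration is good to about 2 mm. A picture is of the moment at which its call begins: read the wrist's pose just before it. There is no depth.
- bot.job_done(): hands the job in; it is judged then, once.
The state is a dict: "clock": time; "qpos": joint angles; "qd": joint speeds; "joint_efforts": joint torques, N m; "position": TCP position; "tool_rot": TCP orientation; "force": force on the tool from outside, world axes, zero at the start; "moment": the same for the moment, N m; "grip_width": finger opening in m; "finger_force": force on a finger pad.
Only numpy, scipy, OpenCV 4.12 (cv2) and the standard library are available. Lean on these libraries where they do the work, as an engineer would, in place of code of your own. Each camera call takes 0.05 s, during which the arm holds its last target. There are 200 camera calls.

### The job

Load the wooden block into the boring jig: press it down firmly with the fingertips near its tail end and, pressing all the while, slide it along the channel, flat on the bed, under the leaf spring and across the chip slot, until its nose is right up against the stop block; only then let go. Press and slide it only, never pick it up, and leave the screwdriver, the glue bottle and the sanding cork where they are.

Things in the scene. Friction and masses are not known exactly. Their poses are not given: they have to be found in the camera images.
- jig: boring jig bolted to the bench, plywood base 470 x 150 mm, level bed 99 mm wide with its top 30 mm above the bench. x: feed direction, y: across, z: up. Origin: bench level, centre line, below the edge where the infeed bed ends. Infeed bed x = -245 to 0 mm, chip slot 0 to 40 mm, outfeed bed 40 to 195 mm. Two guide rails 63 mm apart run its whole length, tops 16 mm above the bed
- slot_edge (a point): middle of the infeed bed's edge at the chip slot, at bed height. The slot runs across the bed, 40 mm wide and 18 mm deep; the outfeed bed beyond is level with the infeed bed, its lip rounded to 12 mm. Bed, rails and spring are waxed and slippery (friction about 0.2 against the block)
- bridge_top (a point): middle of the top of the clear plastic bridge, at jig x = 43 mm: a U-shaped plate 99 mm wide on the rails over jig x = 5 to 81 mm, open towards the infeed so that the leaf spring shows between its two ears, each with a steel drill bush. Underside 34 mm, top 42 mm, bush heads 50 mm above the bed
- leaf (a joint): lift of the steel leaf spring (rad): 0 at rest, about 0.11 with the block flat under it. Strip 16 mm wide on the jig's centre line, clamped under the bridge at jig x = 66 mm; its free end points to the infeed side and turns up, at jig x = -12 mm, 23 mm above the bed
- leaf_bow (a point): lowest point of the leaf's bow, over the chip slot at jig x = 26 mm, 13.5 mm above the bed at rest. It bears down on the 18 mm block with about 8 N; while the nose is over the slot, a block whose tail is not held down dips its nose into the slot and jams on the lip beyond
- blank: the wooden block, loose, 160 mm long (x) x 60 wide (y) x 18 thick (z), about 105 g, on the infeed bed between the rails with 1.5 mm play each side, its top 2 mm above the rails. Origin: centre of its underside; x points in the feed direction. Its end faces are coated with slippery sealing wax, its top is sanded wood that fingertips grip well
- blank_nose (a point): centre of the block's nose face (leading end), half-way up, 80 mm ahead of the block's origin
- blank_tail_top (a point): point on the top face of the block, 20 mm from its tail end, on the centre line: the place to press. A downward press of 14 to 20 N, kept up until the nose meets the stop, carries the block along under the fingertips (sliding it takes about 5 N before the spring and up to about 10 N under it); with less than about 10 N they slip on it
- stop_face (a point): centre of the face of the wooden stop block that the nose must meet, 9 mm above the bed, on the centre line; axes as the jig's. The stop is fixed on the outfeed bed, 22 x 58 x 24 mm with a black star knob on top, at a different distance each time (face 85 to 115 mm past the jig's origin)
- screwdriver: loose screwdriver, 200 mm long, lying on the bench beside the jig. Leave alone
- glue: loose glue bottle, 56 mm across, 130 mm tall, standing near the jig. Leave alone
- sander: loose cork sanding block 105 x 60 x 40 mm on the bench beside the jig. Leave alone
Mind the look-alikes: they are no part of the job. What is meant by the blank is not red, and is the smaller of those in its own colour.

How it is judged:
On the way:
1. the fingers press the block down firmly while it lies flat and its nose passes under the leaf spring, over the chip slot (value of joint leaf above 0.06 rad and contact force between the fingers and blank above 10 N and x of blank_nose in the frame of jig between 0.012 and 0.038 m and angle between blank's own z axis and vertical below 0.04 rad), for 0.05 s.
At the end, for the whole second after the job is handed in: the block lies flat (within 0.03 rad) on the bed at rest, its nose within 3 mm of the stop's face and under the leaf spring, which it holds lifted (x of blank_nose in the frame of stop_face above -0.003 m and z of blank_nose in the frame of stop_face below 0.002 m and angle between blank's own z axis and vertical below 0.03 rad and value of joint leaf above 0.06 rad and linear speed of blank below 0.01 m/s); the robot touches nothing.
It fails at once if the block tips: its nose dips into the chip slot or an end is raised (over 0.12 rad) (angle between blank's own z axis and vertical above 0.12 rad).
It fails at once if the block is lifted more than 8 mm off the bed (z of blank in the frame of jig above 0.038 m).
It fails at once if the screwdriver, glue bottle or sanding cork is moved more than 15 mm (distance of any of screwdriver, glue, sander from where it was at the start of the episode above 0.015 m).
It also fails if it takes over 54 s, if anything falls off the work surface, if the arm or the gripper's body presses on something with over 40 N, if the wrist force passes 120 N, or if a joint passes its speed limit or range.

## Working session

There is one attempt and no reset: what is moved stays moved. The work goes in short steps, Python scripts to look and compute and a tool call to move; the robot and the scene stay as the last step left them, time stands still between calls to the robot, and variables do not carry over. Pictures are saved under pics/ and viewed, at most 10 in all, crops included, and the job is handed in when it is done.

Besides the shell and the picture viewer there is one more tool, called as name([rows], argument=value, ...), one row to a line, values as JSON. jog_arm: Moves the arm, as the interface text tells. Shifts and turns lie within -1 to 1; 1 stands for 30 mm of shift or 0.08 rad of turn. Its arguments: {"type":"object","properties":{"motion":{"type":"array","items":{"type":"array","items":{"type":"number"}}},"newtons":{"type":"number"}},"required":["motion"]}

```bash
mkdir -p pics
cat > h.py <<'E'
import numpy as np, cv2, json
from workcell import bot
def save(name,fn):
    f=bot.grab_frame(name); cv2.imwrite(f'pics/{fn}.png',f['pixels'][:,:,::-1]); 
    d={k:np.asarray(v).tolist() for k,v in f.items() if k!='pixels'}
    json.dump(d,open(f'pics/{fn}.json','w')); return d
def cam(d):
    fl=210/np.tan(np.radians(d['fovy'])/2)
    K=np.array([[fl,0,d['cx']],[0,fl,d['cy']],[0,0,1]])
    return K,cv2.Rodrigues(np.array(d['rvec'],float))[0],np.array(d['tvec'],float).ravel()
def ray(d,uv,z):
    K,R,t=cam(d); v=R.T@np.linalg.solve(K,[*uv,1]); c=-R.T@t
    return c+v*(z-c[2])/v[2]
E
python3 - <<'E'
from h import *
print(save('top','top0')); print(save('scene','scene0')); print(bot.observe())
E
```

```text
{'fovy': 49.9104946669575, 'cx': 277.74669022092627, 'cy': 206.54391439149612, 'rvec': [2.0772207120802375, -2.142692523665434, 0.14724329323633595], 'tvec': [0.08589228416855868, 0.5391588975555429, 0.9583017436605339]}
{'fovy': 52.12094553023331, 'cx': 280.36896611960657, 'cy': 207.52006571725462, 'rvec': [1.0581822623606967, 2.272136943642567, -1.149051749565891], 'tvec': [0.3112322668974701, -0.2075462446378652, 1.2360991854172658]}
{'clock': 0.1, 'qpos': array([ 1.1857975 ,  0.52194488, -0.03634071,  1.59992145,  0.02122524,
        1.0210442 , -0.11279121]), 'qd': array([-0.00054944, -0.00105138,  0.0013194 , -0.00234657,  0.0016865 ,
        0.00125101, -0.00127077]), 'joint_efforts': array([ 2.29127138e-03, -9.28495002e+01,  1.98335543e+00, -3.70538628e+01,
        1.80308829e-02,  5.33400045e-03,  4.57232716e-06]), 'position': array([ 0.19340418, -0.59404046,  0.23079965]), 'tool_rot': array([-3.14066369e+00,  7.68379843e-05,  3.14820857e-01]), 'force': array([ 0.01515884,  0.4428217 , -0.36173521]), 'moment': array([-0.00461599, -0.03655053, -0.00277273]), 'finger_force': 0.0, 'grip_width': 0.08541696219231469}
```

View pics/top0.png

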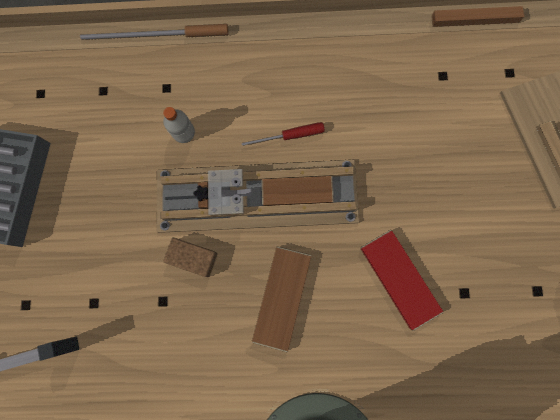

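View pics/scene0.png

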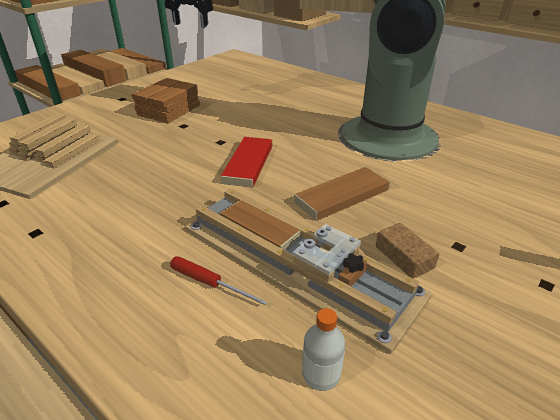

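The top view shows the jig at px (157–357, 160–232). The block lies in it from (262,191) to (333,191), the bridge is at about (225,190), the star knob at (200,192), and the feed direction is to the left. I'll zoom in for corners.

Run:
```python
from h import *
im=cv2.imread('pics/top0.png')[150:240,150:365]
cv2.imwrite('pics/c0.png',cv2.resize(im,None,fx=3.7,fy=3.7,interpolation=cv2.INTER_CUBIC))
d=json.load(open('pics/top0.json'))
for n,uv,z in [('tail',(333,191),.048),('nose',(262,191),.048),('jigR',(356,196),.0),('jigL',(158,197),.0),('bridge',(225,190),.072),('glue',(183,135),0)]: print(n,ray(d,uv,z))
```

```text
tail [ 0.57295344 -0.05559852  0.048     ]
nose [0.57873816 0.10374529 0.048     ]
jigR [ 0.56925169 -0.11281032  0.        ]
jigL [0.58360104 0.35566076 0.        ]
bridge [0.57873819 0.18387576 0.072     ]
glue [0.73572677 0.29712125 0.        ]
```

View pics/c0.png

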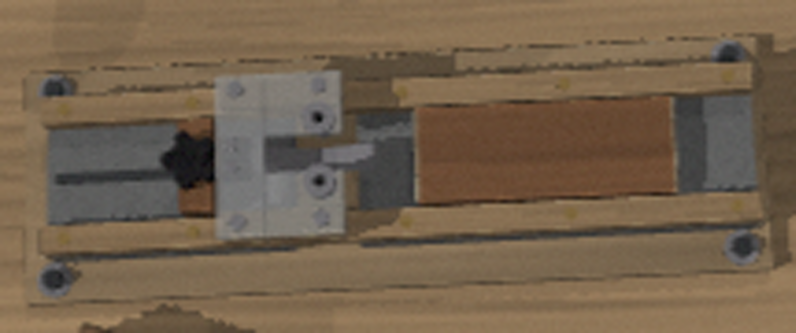

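Run:
```python
from h import *
d=json.load(open('pics/top0.json'))
P=lambda c,z: ray(d,(150+c[0]/3.7,150+c[1]/3.7),z)
n=P((417,155),.048);t=P((676,145),.048);print('nose',n,'tail',t,np.linalg.norm(n-t))
R=(P((772,36),0)+P((775,268),0))/2;L=(P((27,72),0)+P((27,304),0))/2
# rail-top centre line ends
print('base R,L',R,L,np.linalg.norm(R-L))
for q,e in [('R',[(751,76),(761,207)]),('L',[(46,110),(40,240)])]: print('rail',q,(P(e[0],.046)+P(e[1],.046))/2)
for q,e in [('bridgeL',(216,155)),('bridgeR',(342,155))]: print(q,P(e,.072))
print('stopfar',P((180,168),.054))
u=(n-t)/np.linalg.norm(n-t);print('u',u,'yaw feed',np.arctan2(u[1],u[0]))
v=(L-R)/np.linalg.norm(L-R);print('jig yaw',np.arctan2(v[1],v[0]));O=R+v*.255
O2=O
for q,p in [('nose',n),('tail',t),('bl',P((216,155),.072)),('br',P((342,155),.072)),('stopfar',P((180,168),.054))]: print(q,(p-O)@v, (p-O)@np.array([-v[1],v[0],0]))
```

```text
nose [0.57662519 0.10220175 0.048     ] tail [ 0.57712336 -0.05513804  0.048     ] 0.15734057468585363
base R,L [ 0.58167599 -0.12063763  0.        ] [0.57536683 0.35718502 0.        ] 0.47786429714998147
rail R [ 0.57825585 -0.10367129  0.046     ]
rail L [0.57311846 0.33303155 0.046     ]
bridgeL [0.57580271 0.22085322 0.072     ]
bridgeR [0.57306553 0.14527672 0.072     ]
stopfar [0.572479   0.24640213 0.054     ]
u [-0.00316619  0.99999499  0.        ] yaw feed 1.5739625204265584
jig yaw 1.5839995258301343
nose -0.032113358026036966 0.0021082459007468165
tail -0.18944600741744475 0.003687447583573715
bl 0.08653862667842495 0.0013641262361630637
br 0.011004859103450058 0.0050988844782323016
stopfar 0.11212919856478504 0.004350224140209122
```

jog_arm([
  [0,0,0,0.95,0],
  [0,0,0,0.95,0],
  [0,0,0,0.95,0],
  [0,0,0,0.95,0],
  [0.65,-0.92,0,0,0],
  [0.65,-0.92,0,0,0],
  [0.65,-0.92,0,0,0],
  [0.65,-0.92,0,0,0],
  [0.65,-0.92,0,0,0],
  [0.65,-0.92,0,0,0],
  [0.65,-0.92,0,0,0],
  [0.65,-0.92,0,0,0],
], newtons=40)

```text
clock: 1.3
position: [0.3476, -0.3705, 0.2312]
tool_rot: [-3.141, 0.0, 0.011]
force: [0.8, -0.4, -0.1]
grip_width: 0.0003
finger_force: 0.0
```

jog_arm([
  [0.65,-0.92,0,0,0],
  [0.65,-0.92,0,0,0],
  [0.65,-0.92,0,0,0],
  [0.65,-0.92,0,0,0],
  [0.65,-0.92,0,0,0],
  [0.65,-0.92,0,0,0],
  [0.65,-0.92,0,0,0],
  [0.65,-0.92,0,0,0],
  [0.65,-0.92,0,0,0],
  [0.65,-0.92,0,0,0],
  [0,0,0,0,0],
  [0,0,0,0,0],
])

```text
clock: 2.5
position: [0.539, -0.0933, 0.2309]
tool_rot: [-3.142, 0.001, 0.012]
force: [0.2, -0.5, -0.4]
grip_width: -0.0005
finger_force: 0.0
```

jog_arm([
  [0.64,-0.95,0.5,0,0],
  [0.63,-0.95,0.5,0,0],
  [0,0,0.9,0,0],
  [0,0,0.9,0,0],
  [0,0,0.4,0,0],
  [0,0,0,0,0],
])

```text
clock: 3.1
position: [0.5755, -0.0374, 0.1342]
tool_rot: [3.141, 0.003, 0.01]
force: [0.1, -0.6, -0.1]
grip_width: 0.0003
finger_force: 0.0
```

Run:
```python
from h import *
s=bot.observe();print(s['position'],s['tool_rot'])
print(save('wrist','w1')); save('top','top1')
im=cv2.imread('pics/top1.png')[130:260,150:380]
im=cv2.resize(im,None,fx=2.4,fy=2.4,interpolation=cv2.INTER_CUBIC)
w=cv2.imread('pics/w1.png'); w=cv2.resize(w,None,fx=.5,fy=.5) if 0 else w
cv2.imwrite('pics/top1c.png',im)
```

```text
[ 0.575546   -0.03736111  0.1341572 ] [3.14129496e+00 2.65668205e-03 9.56656619e-03]
{'fovy': 63.183847619159025, 'cx': 272.814386791658, 'cy': 211.9130852229623, 'mount': [[-0.0008824289295317445, -0.9505570530335302, -0.31054872443368997, 0.07983979707760747], [0.9999995878717067, -0.0009050967165517094, -7.110799859926453e-05, -0.0006698191979812099], [-0.00021348442121856004, -0.3105486591955299, 0.9505574599656025, -0.14340907842725534], [0.0, 0.0, 0.0, 1.0]]}
```

View pics/w1.png

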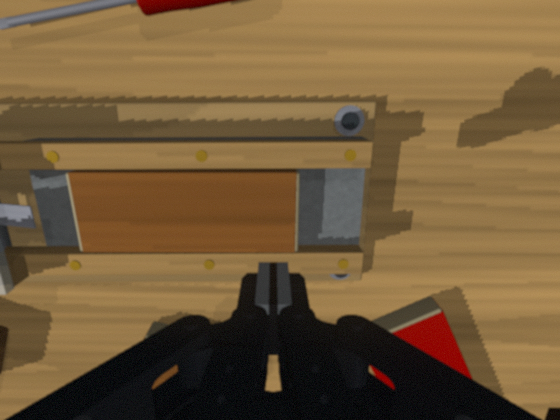

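The wrist view shows the block with its tail edge at u≈297 (v 171–250) and nose corners at (69,172) and (81,250). The leaf tip is at (0–33, 215).

```bash
cat >> h.py <<'E'
from scipy.spatial.transform import Rotation as Ro
def wray(d,p,rpy,uv,z):
    fl=210/np.tan(np.radians(d['fovy'])/2); M=np.array(d['mount']); R=Ro.from_euler('xyz',rpy).as_matrix()
    v=R@M[:3,:3]@[(uv[0]-d['cx'])/fl,(uv[1]-d['cy'])/fl,1]; c=np.array(p)+R@M[:3,3]
    return c+v*(z-c[2])/v[2]
E
python3 - <<'E'
from h import *
d=json.load(open('pics/w1.json'));p=[.5755,-.0374,.1342];r=[3.1413,.0027,.0096]
for n,uv,z in [('tailfar',(297,171),.048),('tailnear',(297,250),.048),('nosefar',(69,172),.048),('nosenear',(81,250),.048),('railfar',(373,142),.046),('railnear',(363,250),.046),('bedend',(362,210),.03),('leaftip',(33,215),.053)]: print(n,wray(d,p,r,uv,z))
E
```

```text
tailfar [ 0.60954688 -0.05289664  0.048     ]
tailnear [ 0.55079169 -0.0547124   0.048     ]
nosefar [0.60751962 0.10233065 0.048     ]
nosenear [0.54944597 0.10386479 0.048     ]
railfar [ 0.62921539 -0.10324531  0.046     ]
railnear [ 0.55029185 -0.1037753   0.046     ]
bedend [ 0.57627177 -0.10466113  0.03      ]
leaftip [0.57806185 0.12967126 0.053     ]
```

jog_arm([
  [0.1,-0.1,0.9,0,0],
  [0,0,0.9,0,0],
  [0,0,0.7,0,0],
  [0,0,0.1,0,0],
  [0,0,0,0,0],
  [0,0,0,0,0],
])

```text
clock: 3.8
position: [0.5805, -0.0334, 0.0589]
tool_rot: [3.142, -0.002, 0.01]
force: [-0.3, 0.2, -0.1]
grip_width: 0.0001
finger_force: 0.0
```

jog_arm([
  [0,0,0.15,0,0],
  [0,0,0.1,0,0],
  [0,0,0,0,0],
  [0,0,0,0,0],
])

```text
clock: 4.2
position: [0.5796, -0.0333, 0.0499]
tool_rot: [3.142, 0.0, 0.011]
force: [-0.8, 0.9, -0.2]
grip_width: 0.0004
finger_force: 0.0
```

jog_arm([
  [0,0,0.05,0,0],
  [0,0,0,0,0],
  [0,0,0,0,0],
])

```text
clock: 4.5
position: [0.5796, -0.0333, 0.0483]
tool_rot: [-3.142, -0.0, 0.011]
force: [-0.3, 0.2, 0.2]
grip_width: 0.0
finger_force: 0.0
```

jog_arm([
  [0,0,0.05,0,0],
  [0,0,0,0,0],
  [0,0,0,0,0],
])

```text
clock: 4.8
position: [0.5802, -0.0333, 0.048]
tool_rot: [3.141, -0.001, 0.011]
force: [-5.9, 0.5, 21.9]
grip_width: -0.0003
finger_force: 11.1
```

jog_arm([
  [0,0,0.05,0,0],
  [0,0,0,0,0],
  [0,0,0,0,0],
])

```text
clock: 5.1
position: [0.5808, -0.0333, 0.0479]
tool_rot: [3.141, -0.003, 0.011]
force: [-10.7, -0.0, 47.2]
grip_width: 0.0001
finger_force: 23.3
```

jog_arm([
  [0,0,-0.055,0,0],
  [0,0,0,0,0],
])

```text
clock: 5.3
position: [0.5802, -0.0333, 0.048]
tool_rot: [3.142, -0.002, 0.011]
force: [-3.4, 0.0, 20.4]
grip_width: -0.0001
finger_force: 10.3
```

jog_arm([
  [0,-0.1,0,0,0],
  [0,-0.1,0,0,0],
  [0,-0.1,0,0,0],
  [0,-0.1,0,0,0],
])

```text
clock: 5.7
position: [0.5806, -0.022, 0.048]
tool_rot: [3.141, -0.003, 0.01]
force: [0.3, -3.9, 17.1]
grip_width: -0.0
finger_force: 8.5
```

jog_arm([
  [0,-0.1,0.003,0,0],
  [0,-0.1,0,0,0],
  [0,-0.1,0.003,0,0],
  [0,-0.1,0,0,0],
  [0,-0.1,0,0,0],
])

```text
clock: 6.2
position: [0.5807, -0.007, 0.048]
tool_rot: [3.141, -0.003, 0.01]
force: [1.5, -5.6, 19.2]
grip_width: -0.0001
finger_force: 9.7
```

jog_arm([
  [0,-0.1,0,0,0],
  [0,-0.1,0,0,0],
  [0,-0.1,0,0,0],
  [0,-0.1,0,0,0],
  [0,-0.1,0,0,0],
])

```text
clock: 6.7
position: [0.5805, 0.008, 0.048]
tool_rot: [3.141, -0.003, 0.01]
force: [0.2, -4.4, 19.2]
grip_width: 0.0002
finger_force: 9.8
```

jog_arm([
  [0,-0.1,0,0,0],
  [0,-0.1,0,0,0],
  [0,-0.1,0,0,0],
])

```text
clock: 7.0
position: [0.5804, 0.0166, 0.048]
tool_rot: [3.14, -0.003, 0.01]
force: [0.9, -8.0, 19.8]
grip_width: -0.0002
finger_force: 9.9
```

jog_arm([
  [0,-0.08,0,0,0],
  [0,-0.08,0,0,0],
  [0,-0.08,0,0,0],
  [0,-0.08,0,0,0],
])

```text
clock: 7.4
position: [0.5803, 0.0256, 0.048]
tool_rot: [3.14, -0.003, 0.009]
force: [-0.1, -10.5, 20.3]
grip_width: -0.0
finger_force: 10.1
```

jog_arm([
  [0,-0.08,0,0,0],
  [0,-0.08,0,0,0],
  [0,-0.08,0,0,0],
  [0,-0.08,0,0,0],
])

```text
clock: 7.8
position: [0.5802, 0.0353, 0.048]
tool_rot: [3.14, -0.003, 0.009]
force: [-0.2, -9.2, 20.1]
grip_width: -0.0
finger_force: 10.3
```

Run:
```python
from h import *
s=bot.observe();print(s['position'].tolist(),s['tool_rot'].tolist(),s['force'])
save('wrist','w2');f=save('scene','s2')
a=cv2.imread('pics/w2.png');b=cv2.imread('pics/s2.png')[170:330,170:440]
b=cv2.resize(b,(560,332),interpolation=cv2.INTER_CUBIC)
cv2.imwrite('pics/m2.png',np.vstack([a[60:320],b]))
```

```text
[0.5801703254631573, 0.035252173298201905, 0.04803597101777682] [3.1400090999477217, -0.0027215712629771183, 0.009268749901224282] [-0.16030989 -9.16724337 20.07547447]
```

View pics/m2.png

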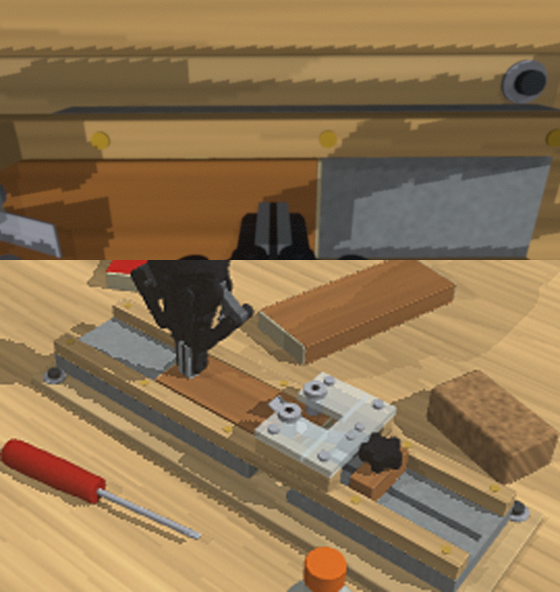

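The wrist view (top) shows the fingers still about 20 mm from the tail edge (u≈319). The scene view (bottom) shows the block flat with its nose under the leaf. I'll carry on sliding.

jog_arm([
  [0,-0.08,0,0,0],
  [0,-0.08,0,0,0],
  [0,-0.08,0,0,0],
  [0,-0.08,0,0,0],
])

```text
clock: 8.3
position: [0.58, 0.0449, 0.0481]
tool_rot: [3.14, -0.003, 0.009]
force: [-0.5, -9.1, 21.1]
grip_width: 0.0001
finger_force: 10.4
```

jog_arm([
  [0,-0.1,0,0,0],
  [0,-0.1,0,0,0],
  [0,-0.1,0,0,0],
  [0,-0.1,0,0,0],
])

```text
clock: 8.7
position: [0.5799, 0.0567, 0.048]
tool_rot: [3.14, -0.002, 0.009]
force: [-1.2, -10.9, 21.9]
grip_width: -0.0001
finger_force: 10.9
```

jog_arm([
  [0,-0.1,0,0,0],
  [0,-0.1,0,0,0],
  [0,-0.1,0,0,0],
  [0,-0.1,0,0,0],
])

```text
clock: 9.1
position: [0.5797, 0.0688, 0.048]
tool_rot: [3.14, -0.002, 0.009]
force: [-1.7, -10.9, 21.5]
grip_width: -0.0001
finger_force: 11.0
```

jog_arm([
  [0,-0.1,0,0,0],
  [0,-0.1,0,0,0],
  [0,-0.1,0,0,0],
  [0,-0.1,0,0,0],
  [0,-0.06,0,0,0],
])

```text
clock: 9.6
position: [0.5795, 0.0828, 0.048]
tool_rot: [3.14, -0.002, 0.009]
force: [-1.1, -10.0, 23.1]
grip_width: -0.0002
finger_force: 11.3
```

jog_arm([
  [0,-0.05,0,0,0],
  [0,-0.05,0,0,0],
  [0,0,0,0,0],
])

```text
clock: 9.9
position: [0.5794, 0.0858, 0.048]
tool_rot: [3.14, -0.002, 0.009]
force: [-0.7, -8.2, 22.8]
grip_width: 0.0001
finger_force: 11.2
```

jog_arm([
  [0,-0.05,0,0,0],
  [0,-0.05,0,0,0],
  [0,0,0,0,0],
])

```text
clock: 10.2
position: [0.5794, 0.0889, 0.048]
tool_rot: [3.14, -0.002, 0.009]
force: [-2.2, -8.5, 21.9]
grip_width: 0.0002
finger_force: 11.2
```

jog_arm([
  [0,-0.05,0,0,0],
  [0,-0.05,0,0,0],
  [0,0,0,0,0],
])

```text
clock: 10.5
position: [0.5794, 0.0893, 0.048]
tool_rot: [3.137, -0.002, 0.008]
force: [-1.2, -20.5, 25.5]
grip_width: 0.0001
finger_force: 12.4
```

The push force rose to 20 N and motion stalled with the nose at y≈0.225, which matches the measured stop. I'll lift straight off.

jog_arm([
  [0,0,-0.05,0,0],
  [0,0,-0.1,0,0],
  [0,0,-0.5,0,0],
  [0,0,-1,0,0],
  [0,0.3,-1,0,0],
  [0,1,-1,0,0],
  [0,1,-1,0,0],
  [0,1,0,0,0],
  [0,1,0,0,0],
  [0,1,0,0,0],
  [0,0,0,0,0],
])

```text
clock: 11.6
position: [0.5796, -0.07, 0.1872]
tool_rot: [3.14, -0.0, 0.006]
force: [-0.0, 0.3, 0.7]
grip_width: 0.0
finger_force: 0.0
```

Run:
```python
from h import *
save('top','t3');save('scene','s3')
a=cv2.imread('pics/t3.png')[150:240,150:365];b=cv2.imread('pics/s3.png')[190:350,180:440]
a=cv2.resize(a,(640,268),interpolation=cv2.INTER_CUBIC);b=cv2.resize(b,(640,330),interpolation=cv2.INTER_CUBIC)
cv2.imwrite('pics/m3.png',np.vstack([a,b]))
```

```text
(no output)
```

View pics/m3.png

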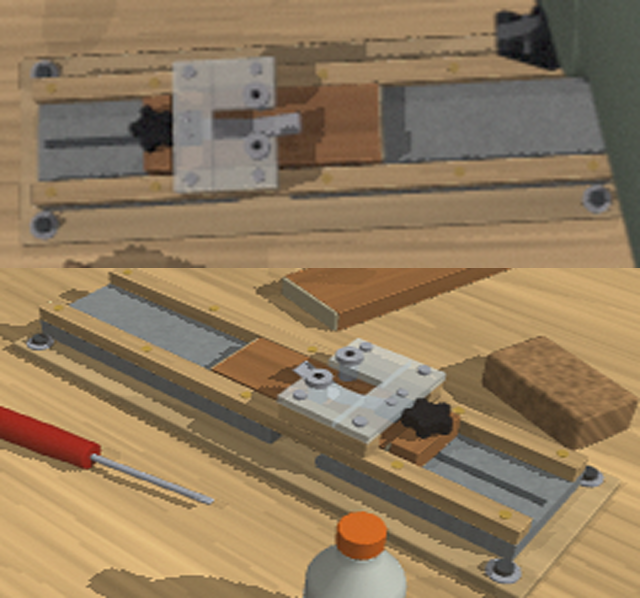

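The block lies flat with its tail at crop u≈381 (y≈0.068), so the nose is at y≈0.226, against the stop. The leaf rests on the block, the other items haven't moved and the arm is clear.

```bash
python3 -c "
from workcell import bot
print(bot.job_done())"
```

```text
the job is handed in; nothing more can be done
None
```

The block was pressed and slid flat under the leaf spring and across the chip slot until its nose met the stop, then released, and the job was handed in; the hand-in returned no verdict.

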